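# Index the swivel assembly base and stack the hardware tote on its sloping tray

## Task

First turn the swivel base by its upright black handle until its white pointer has clicked in at the red mark (the fifth click clockwise past the green home mark), and let go of the handle. Then lift the wooden tote by its red slat handle and set it gently on the sloping yellow tray, flush on the rim inside all four metal corner brackets, and let go; leave the paint can, the wood offcut and the cordless drill alone.

Things in the scene. Friction and masses are not known exactly. Their poses are not given: they have to be found in the camera images.
- swivel_base: Round dark steel base, 264 mm across, 26 mm high, fixed; origin at the centre of its underside, on the swivel axis; z up. Click marks on its top rim (radius 112-130 mm) every 22.5 deg; counter-clockwise from its own +x: red mark 0 deg (roughly away from the robot), green home mark 112.5 deg, others thin white. A brass plunger stub at 240 deg reaches radius 158 mm, under 24 mm high
- rotor (a joint): angle of the swivelling part (rad), growing clockwise seen from above: 0 = white pointer on the green home mark, a click every 0.3927 (22.5 deg), red mark = fifth click = 1.9635. Moves from -0.3 to 2.55; springs into the nearest click when let go. Turning over a click takes about 4 N at the handle
- handle (a point): grip point of the swivel handle, an upright black cylinder 28 mm in diameter with an orange band, 40 to 130 mm above the bench. The point is on its axis, 108 mm above the bench, 140 mm from the swivel axis, opposite the white pointer, turning with it. With the pointer at the red mark the handle is on the base's own -x side (nearest the robot)
- cradle (a point): yellow lower tray fixed on the swivel, sloping 30 deg, low edge on the handle's side. Origin: centre of its rim plane, on the swivel axis, 120 mm above the bench; z square to the rim (30 deg from vertical, leaning to the handle), x up the slope, y level. Rim 120 (x) by 170 mm (y). Four aluminium corner brackets rise 12 mm above the rim, 3 mm play round the tote; flared lips above, to 27 mm
- tote: loose open plywood tote, 120 (x) by 170 mm (y), walls 48 mm high, about 0.55 kg; origin at the centre of its underside, z up. Red slat handle along its y over the middle: 18 mm thick (x), 28 mm high, centred 92 mm above the underside, 154 mm long, between end plates up to 107 mm. Seated on the yellow tray, its origin and axes match cradle's (or half a turn about z)
- paint_can: loose paint can, 80 mm in diameter, 100 mm high, origin at the centre of its underside; to be left alone
- offcut: loose wood offcut 60 x 160 x 40 mm (x, y, z), origin at the centre of its underside; to be left alone
- drill: cordless drill standing on its battery, about 180 mm high, 170 mm long, origin at the centre of its underside; to be left alone
There are look-alikes about, which are no part of the job. Several things look just like the tote: the one meant starts nearest to the robot's base.

How it is judged:
By the outcome, as a careful person would: the job done as asked, in the order asked, and still so for the second after the job is handed in, with the robot touching nothing.
It also fails if it takes over 59 s, if anything falls off the work surface, if the arm or the gripper's body presses on something with over 40 N, if the wrist force passes 120 N, or if a joint passes its speed limit or range.

## Robot

A 6-joint arm with a two-finger parallel gripper is mounted at the origin on the work surface. World frame = base frame: x ahead of the robot, y to its left, z up, the work surface at z = 0. Lengths are in mm, angles in degrees, forces in N, time in s.
With the tool pointing down it reaches from about 350 to 850 mm from the base axis. Payload 8.1 kg.
Tool frame: the origin (TCP) lies on the centre line of the jaws, within the pads' length; the fingertips stand 8 mm ahead of it and the grasp point (between the pads) lies 11 mm behind it; x points along the fingers, z is the direction in which the jaws open and shut, and the axes are right-handed (so a half turn about x gives the same grasp; the last joint's range is limited). The gripper opens to 85 mm and grips with 20 to 120 N. Pads are 22 mm wide; open, the fingers measure 114 mm over their backs; the gripper's body (76 mm by 85 mm) begins 54 mm behind the grasp point. The pads swing forward as they close: fully open they stand 13 mm farther back than shut.
Start: joints at [-76.914, 7.471, 85.268, -0, 87.261, -4.893], TCP at [185.225, -570.699, 239.292] pointing down, gripper open.
Joint ranges: [-169.43, 169.43], [-51.17, 129.36], [1.28, 143.12], [-76.62, 256.62], [0, 156.53], [-152.29, 152.29]. Speed limits (degrees/s): [136.94, 136.94, 159.86, 180, 180, 180].

## Interface

Orientations are given as [roll, pitch, yaw] about the fixed x, y, z axes, in that order (R = Rz(yaw) Ry(pitch) Rx(roll)).
In Python, from bench import r, vision, order gives the robot as it stands. The module is installed in compiled form; this text tells all that it offers.
- The arm moves only by the shell command python3 -m jog 'ROWS' [FORCE]. ROWS is JSON, a list of rows, each a list of 3 entries, a list of its own where there are three numbers: the shift along the world's x, y, z in m, then the turn, a rotation vector about the world's x, y, z in rad, then the opening, from -1 (shut) to 1 (fully open). A call has 1 to 5 rows; each row is the pose to reach, as a shift and turn from the pose commanded when the call began; what a row does not reach only later rows make up. A row lasts 1/12 s, in which the tool goes at most 41.7 mm and 7.16 degrees, less where a joint would pass 70% of its speed; a pose out of reach is approached as far as the arm can. A call with a gripper value outside its range is refused whole. The fingers move at their own pace and stop on an object; FORCE is the grip in N (left out, the last holds). Time passes only in rows, so rows that repeat a pose let the fingers close. It gives the time, the measured TCP pose, the force and the opening at its end, in the units of the state.
- r.sense(): the state, without advancing time (a new reading comes with each control period).
- vision.snapshot(name): name is "scene" or "top"; returns the picture (420x560x3 uint8, red, green, blue); there is no depth.
- vision.camera_model(name): a dict with "fov_y" (degrees; the focal length in pixels is half the picture's height over the tangent of half this angle, whatever the lens; pixels are square), "cx", "cy" (the principal point, pixels), "D" ([k1, k2, p1, p2, k3] as OpenCV has them; the pictures are not rectified), "world_to_cam" (4x4, takes a point from world to camera coordinates). Camera axes: x right, y down, z forward; pixel columns grow to the right and rows downward; lengths in mm; the calibration is good to about 2 mm. A picture is of the moment at which its call begins. camera_model takes no time and is no camera call.
- order.hand_in(): hands the job in, once; it reports no verdict.
The state is a dict: "time": time; "joint_pos": joint angles; "qd": joint speeds; "joint_efforts": joint torques, N m; "tool_pos": TCP position; "tcp_rot": TCP orientation; "ft_force": force on the tool from outside, world axes, zero at the start; "wrist_torque": the same for the moment, N m; "finger_gap": finger opening in mm.
Only numpy, scipy, OpenCV 4.12 (cv2) and the standard library are available. Lean on these libraries where they do the work, as an engineer would, in place of code of your own. Each camera call takes 0.05 s, during which the arm holds its last target.

## Working session

There is one attempt and no reset: what is moved stays moved. The work goes in short steps, Python scripts to look and compute and a shell command to move; the robot and the scene stay as the last step left them, time stands still between calls to the robot, and variables do not carry over. Pictures are saved under pics/ and viewed, and the job is handed in when it is done.

```bash
mkdir -p pics; ls
cat > h.py <<'E'
import numpy as np, cv2
from bench import r, vision, order
def K(m):
    f=210/np.tan(np.radians(m["fov_y"]/2)); return np.array([[f,0,m["cx"]],[0,f,m["cy"]],[0,0,1]])
def ray(name,uv):
    m=vision.camera_model(name); T=np.array(m["world_to_cam"]); uv=np.array(uv,float).reshape(-1,1,2)
    n=cv2.undistortPoints(uv,K(m),np.array(m["D"],float)).reshape(-1,2)
    d=np.c_[n,np.ones(len(n))]@T[:3,:3]; c=-T[:3,:3].T@T[:3,3]; return c,d
def plane(name,uv,z):
    c,d=ray(name,uv); return c+d*((z-c[2])/d[:,2])[:,None]
def proj(name,P):
    m=vision.camera_model(name); T=np.array(m["world_to_cam"])
    return cv2.projectPoints(np.array(P,float).reshape(-1,3),cv2.Rodrigues(T[:3,:3])[0],T[:3,3],K(m),np.array(m["D"],float))[0].reshape(-1,2)
def tri(a,b):
    A=np.zeros((3,3));B=np.zeros(3)
    rs=[]
    for n,uv in (a,b):
        c,d=ray(n,uv);d=d[0]/np.linalg.norm(d[0]);M=np.eye(3)-np.outer(d,d);A+=M;B+=M@c;rs.append((c,M))
    p=np.linalg.solve(A,B);return p,[np.linalg.norm(M@(p-c)) for c,M in rs]
def snap(name,fn):
    im=vision.snapshot(name);cv2.imwrite("pics/"+fn+".png",im[:,:,::-1]);return im
def crop(src,dst,x0,y0,x1,y1,s):
    im=cv2.imread("pics/"+src+".png")[y0:y1,x0:x1];cv2.imwrite("pics/"+dst+".png",cv2.resize(im,None,fx=s,fy=s,interpolation=cv2.INTER_CUBIC))
E
python3 - <<'E'
from h import *
snap("scene","s0");snap("top","t0")
for n in("scene","top"):
    m=vision.camera_model(n);T=np.array(m["world_to_cam"]);print(n,m["fov_y"],m["D"],(-T[:3,:3].T@T[:3,3]).round(),T[2,:3].round(2))
print(r.sense())
E
```

```text
pics
scene 50.57873496025928 [-0.12363266  0.          0.          0.          0.        ] [1453. -275. 1487.] [-0.53  0.15 -0.83]
top 46.0842424411918 [-0.09973172  0.          0.          0.          0.        ] [ 466.  -27. 1970.] [ 0.06 -0.01 -1.  ]
{'time': 0.1, 'joint_pos': array([-7.69142717e+01,  7.51045297e+00,  8.53235314e+01, -4.08043935e-04,
        8.72606007e+01, -4.89316841e+00]), 'qd': array([-0.00164928, -0.08771815, -0.1471673 , -0.01568444, -0.0924225 ,
        0.04158928]), 'joint_efforts': array([ 1.02469716e-03, -5.70956290e+01, -5.01939046e+01, -2.41291227e-04,
        8.26179225e-03, -2.66810889e-05]), 'tool_pos': array([ 185.10926076, -570.2296651 ,  238.34801734]), 'tcp_rot': array([175.35370418,  89.90541402, 103.33262076]), 'ft_force': array([-0.18527202,  0.38359829, -0.00569377]), 'wrist_torque': array([0.01584475, 0.02254996, 0.01455906]), 'finger_gap': 85.5255236840144}
```

View pics/s0.png

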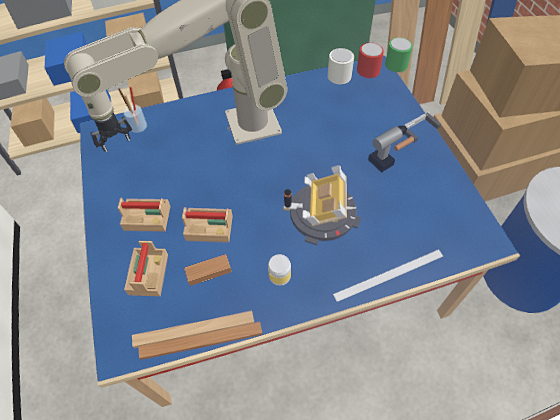

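View pics/t0.png

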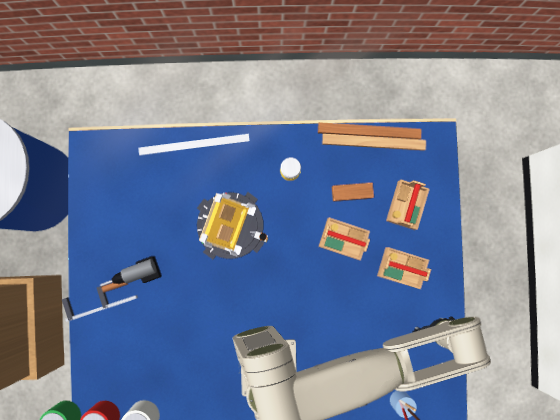

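Top view: three tote look-alikes at about (344,239), (404,268) and (407,204). The swivel is at (232,226), its handle at (263,237), the can at (290,168), the offcut at (353,191) and the drill at (135,275). Next I measure how far each tote is from the base.

Run:
```python
from h import *
P=plane("top",[(344,239),(404,268),(407,204),(232,226),(263,237),(290,168),(353,191),(140,272)],60)
for p in P: print(p.round(), np.hypot(p[0],p[1]).round())
crop("t0","tsw",180,175,290,275,7)
crop("t0","ttote",310,170,440,295,5)
crop("s0","ssw",270,155,380,250,7)
crop("s0","stote",110,185,245,300,5)
```

```text
[ 499. -306.   60.] 585.0
[ 379. -537.   60.] 658.0
[ 629. -560.   60.] 842.0
[562. 127.  60.] 576.0
[516.   8.  60.] 516.0
[ 782. -104.   60.] 789.0
[ 685. -348.   60.] 769.0
[393. 488.  60.] 627.0
```

View pics/tsw.png

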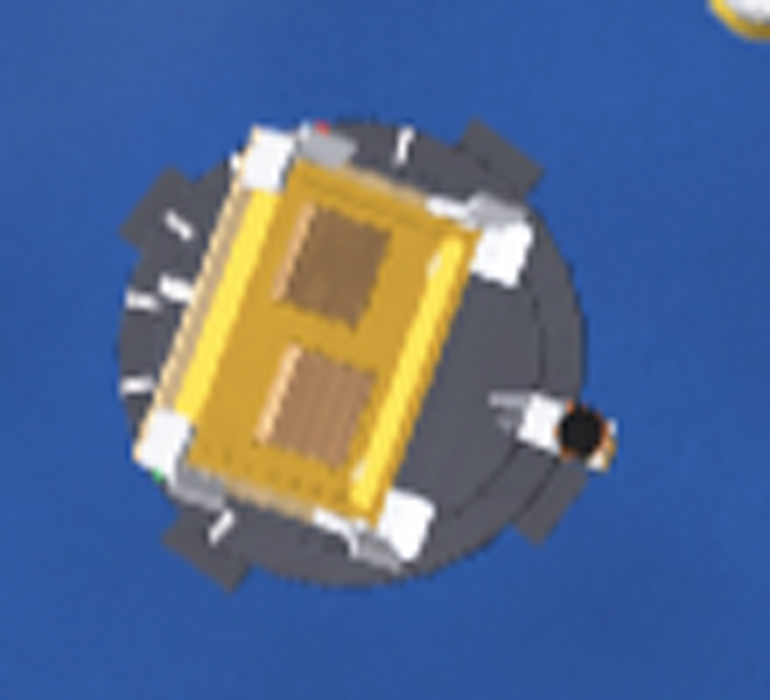

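View pics/ttote.png

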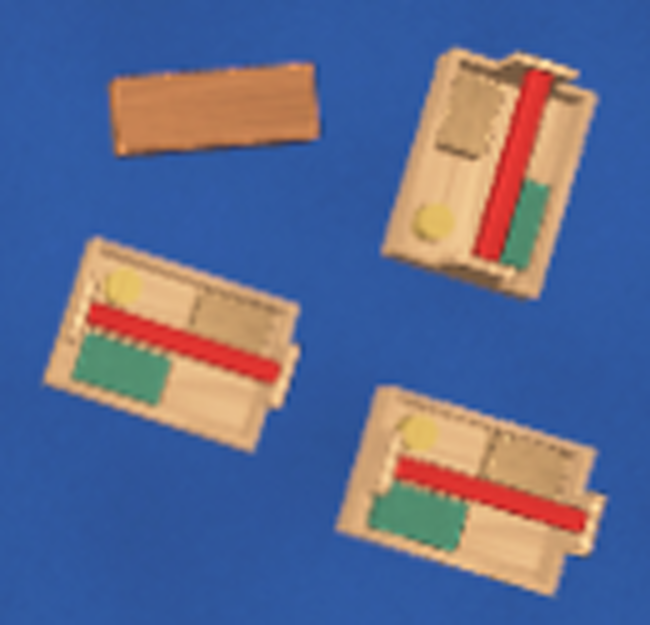

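View pics/ssw.png

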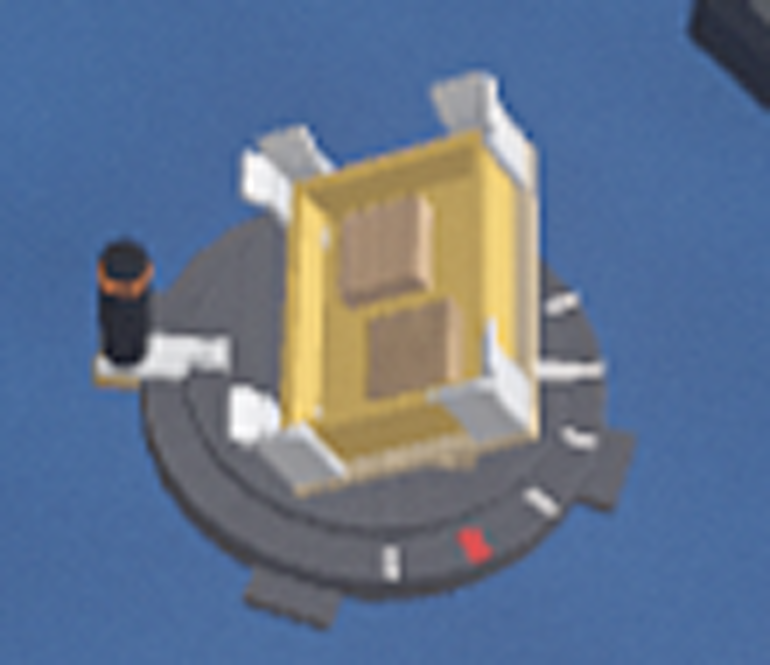

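View pics/stote.png

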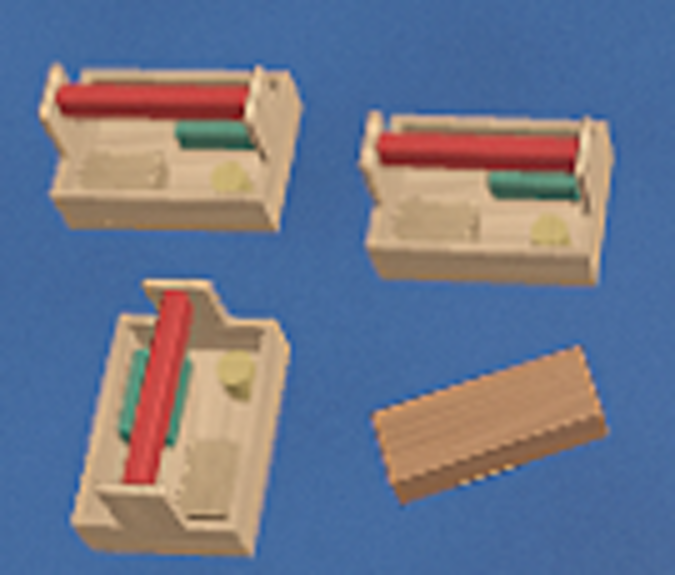

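Tote (344,239) is nearest to the base (585 mm, against 658 and 842), and the crop shows it complete with a red slat. Swivel: the pointer sits on the 67.5° mark, two clicks past green, so it needs three more clicks clockwise.

Run:
```python
from h import *
from scipy.optimize import least_squares
s=np.array
top=s([(404,145),(180,224),(135,385),(222,527)])/7+s([180,175]); ta=[-22.5,45,90,135]
sc=s([(391,563),(475,546),(542,502),(579,437),(563,302)])/7+s([270,155]); sa=[-22.5,0,22.5,45,90]
for n,uv,a in(("top",top,ta),("scene",sc,sa),("both",None,None)):
    if n=="both": Q=np.r_[plane("top",top,26),plane("scene",sc,26)][:,:2];a=ta+sa
    else: Q=plane(n,uv,26)[:,:2]
    a=np.radians(a)
    f=lambda p:(p[:2]+p[3]*np.c_[np.cos(a+p[2]),np.sin(a+p[2])]-Q).ravel()
    o=least_squares(f,[562,127,0,121]);print(n,o.x.round(2),np.degrees(o.x[2]).round(1),np.abs(o.fun).max().round(1))
x,y,t,_=o.x
# handle top centre z=130
ht=(180+580/7,175+432/7); hs=(270+126/7,155+258/7)
print(plane("top",ht,130),plane("scene",hs,130),tri(("top",ht),("scene",hs)))
for k in(247.5,180):
    a=np.radians(k)+t;print(k,x+140*np.cos(a),y+140*np.sin(a),np.degrees(a))
# tote red slats via masks
for n,fn,box in(("top","t0",(315,210,375,265)),("scene","s0",(175,200,240,245))):
    im=cv2.imread("pics/"+fn+".png").astype(int);m=((im[...,2]>150)&(im[...,1]<80)&(im[...,0]<80))
    mm=np.zeros_like(m);x0,y0,x1,y1=box;mm[y0:y1,x0:x1]=m[y0:y1,x0:x1]
    ys,xs=np.nonzero(mm);R=cv2.minAreaRect(np.c_[xs,ys].astype(np.float32));b=cv2.boxPoints(R);print(n,R)
    l=b[np.argsort(b[:,0])];e=s([l[:2].mean(0),l[2:].mean(0)])
    for z in(106,): 
        P=plane(n,e,z);print(P.round(1),np.linalg.norm(P[1]-P[0]),P.mean(0).round(1),np.degrees(np.arctan2(*(P[1]-P[0])[[1,0]])))
    # bottom/top corners
C=s([(95,238),(300,303),(255,450),(44,384)])/5+s([310,170])
P=plane("top",C,48);print(P.round(1),P.mean(0),[np.linalg.norm(P[i]-P[(i+1)%4]) for i in range(4)])
P=plane("scene",s([(370,278),(598,285),(612,122)])/5+s([110,185]),0);print(P.round(1))
```

```text
top [5.6546e+02 1.3688e+02 1.2000e-01 1.2182e+02] 6.8 1.1
scene [5.6922e+02 1.4054e+02 1.2000e-01 1.2169e+02] 7.2 1.5
both [5.6773e+02 1.3838e+02 1.3000e-01 1.2229e+02] 7.4 3.5
[[514.89150271   7.11964255 130.        ]] [[520.52164167  10.72905402 130.        ]] (array([515.70092866,   9.62297011, 123.85894873]), [np.float64(2.474792771503472), np.float64(2.474792771503382)])
247.5 531.2454485949556 3.2151060498310073 254.89456942362798
180 428.89321973440883 120.35959246966527 187.394569423628
top ((346.29998779296875, 238.10000610351562), (39.21224594116211, 3.7947325706481934), 18.434946060180664)
[[ 526.9 -238.2  106. ]
 [ 475.9 -378.3  106. ]] 149.06321064591558 [ 501.4 -308.2  106. ] -110.01804329380678
scene ((205.4632568359375, 213.9185028076172), (39.04877471923828, 3.7170276641845703), 2.2906100749969482)
[[ 481.  -376.8  106. ]
 [ 532.2 -238.2  106. ]] 147.75560608907173 [ 506.6 -307.5  106. ] 69.69818543695678
[[ 584.6 -251.7   48. ]
 [ 529.2 -411.3   48. ]
 [ 415.4 -371.6   48. ]
 [ 471.7 -208.1   48. ]] [ 500.2122437  -310.69460229   48.        ] [np.float64(168.89527359058215), np.float64(120.50089412650826), np.float64(172.9866173003558), np.float64(121.00096602448494)]
[[ 529.7 -414.7    0. ]
 [ 588.8 -246.5    0. ]
 [ 445.9 -200.9    0. ]]
```

Run:
```python
from h import *
s=np.array
top=s([(404,145),(322,128),(180,224),(140,300),(175,288),(135,385),(158,476),(222,527)])/7+s([180,175])
sc=s([(391,563),(475,546),(542,502),(579,437),(545,370),(600,370),(563,302)])/7+s([270,155])
for n,uv,c in(("top",top,(565.5,136.9)),("scene",sc,(569.2,140.5))):
    P=plane(n,uv,26)[:,:2]-c
    print(n,np.c_[np.degrees(np.arctan2(P[:,1],P[:,0])),np.hypot(*P.T)].round(1))
crop("t0","tsw2",192,190,225,260,10)
crop("s0","ssw2",335,185,365,245,10)
```

```text
top [[-15.6 121.5]
 [  6.  128.6]
 [ 51.4 121.4]
 [ 74.3 122.9]
 [ 68.1 106.1]
 [ 96.8 122.9]
 [121.  128.5]
 [142.  121.4]]
scene [[-15.3 121.7]
 [  7.1 122.2]
 [ 29.6 122.2]
 [ 52.5 120.4]
 [ 74.7  97.5]
 [ 74.1 128.7]
 [ 96.9 122.2]]
```

View pics/tsw2.png

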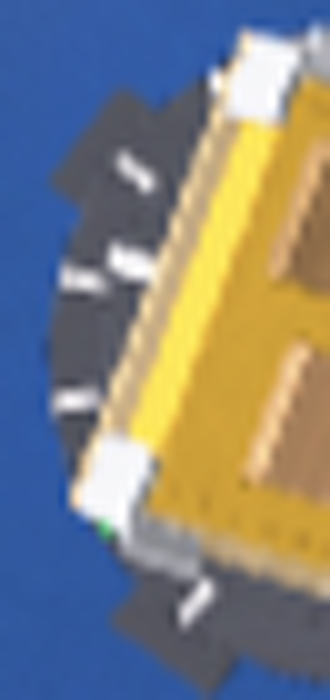

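View pics/ssw2.png

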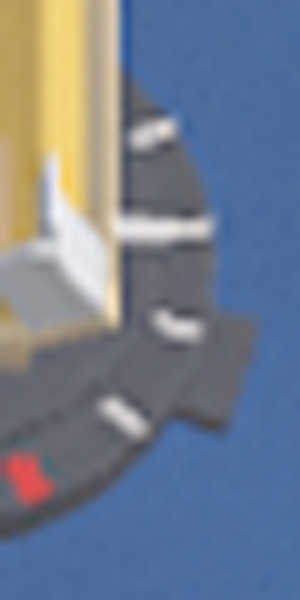

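```bash
cat >> h.py <<'E'
from scipy.spatial.transform import Rotation as Ro
def st():
    s=r.sense();R=Ro.from_euler('xyz',s['tcp_rot'],degrees=True).as_matrix()
    print('t',round(s['time'],2),'tcp',s['tool_pos'].round(1),'grasp',(s['tool_pos']-11*R[:,0]).round(1),'app',R[:,0].round(3),'jaw',R[:,2].round(3),'jawyaw',np.degrees(np.arctan2(R[1,2],R[0,2])).round(1),'gap',s['finger_gap'].round(1))
    print('F',s['ft_force'].round(1),'M',s['wrist_torque'].round(2),'q',s['joint_pos'].round(1));return s,R
E
python3 -c "
from h import *
st()"
```

```text
Traceback (most recent call last):
  File "h.py", line 27, in st
    print('t',round(s['time'],2),'tcp',s['tool_pos'].round(1),'grasp',(s['tool_pos']-11*R[:,0]).round(1),'app',R[:,0].round(3),'jaw',R[:,2].round(3),'jawyaw',np.degrees(np.arctan2(R[1,2],R[0,2])).round(1),'gap',s['finger_gap'].round(1))
                                                                                                                                                                                                                   ^^^^^^^^^^^^^^^^^^^^^
AttributeError: 'float' object has no attribute 'round'
```

```bash
sed -i "s/s\['finger_gap'\].round(1)/round(s['finger_gap'],1)/" h.py
python3 -c "
from h import *
st()"
```

```text
t 0.1 tcp [ 185.1 -570.2  238.3] grasp [ 185.1 -570.2  249.3] app [-0.     0.002 -1.   ] jaw [ 0.309 -0.951 -0.002] jawyaw -72.0 gap 85.5
F [-0.2  0.4 -0. ] M [0.02 0.02 0.01] q [-76.9   7.5  85.3  -0.   87.3  -4.9]
```

```bash
python3 -m jog '[[[0.01,0.017,0],[0,0,0.03],1],[[0.025,0.043,0],[0,0,0.08],1],[[0.045,0.078,0],[0,0,0.13],1],[[0.065,0.112,0],[0,0,0.19],1],[[0.083,0.143,0],[0,0,0.25],1]]' && python3 -m jog '[[[0.02,0.034,0],[0,0,0.06],1],[[0.04,0.068,0],[0,0,0.12],1],[[0.06,0.102,0],[0,0,0.17],1],[[0.08,0.136,0],[0,0,0.22],1],[[0.1,0.17,0],[0,0,0.27],1]]' && python3 -m jog '[[[0.02,0.034,0],[0,0,0.06],1],[[0.04,0.068,0],[0,0,0.12],1],[[0.06,0.102,0],[0,0,0.17],1],[[0.08,0.136,0],[0,0,0.22],1],[[0.1,0.17,0],[0,0,0.27],1]]' && python3 -m jog '[[[0.018,0.035,0],[0,0,0.04],1],[[0.034,0.067,0],[0,0,0.07],1],[[0.044,0.088,0],[0,0,0.09],1],[[0.0495,0.097,0],[0,0,0.1],1],[[0.0495,0.097,0],[0,0,0.1],1]]'
python3 -c "
from h import *
st()"
```

```text
time: 0.52
tool_pos: [268.7, -425.7, 238.6]
tcp_rot: [159.1, 89.9, 101.5]
ft_force: [0.0, -0.7, -0.1]
finger_gap: 85.1
time: 0.93
tool_pos: [368.6, -255.8, 239.0]
tcp_rot: [165.0, 90.0, 122.9]
ft_force: [1.3, 0.7, -0.1]
finger_gap: 85.6
time: 1.35
tool_pos: [468.6, -85.7, 239.1]
tcp_rot: [-142.9, 90.0, -169.6]
ft_force: [0.3, -0.8, 0.1]
finger_gap: 85.6
time: 1.77
tool_pos: [518.1, 11.2, 238.7]
tcp_rot: [175.0, 89.9, 154.2]
ft_force: [0.2, -0.6, -0.2]
finger_gap: 85.8
t 1.77 tcp [518.1  11.2 238.7] grasp [518.1  11.2 249.7] app [-0.001  0.    -1.   ] jaw [ 0.935 -0.356 -0.001] jawyaw -20.8 gap 85.8
F [ 0.2 -0.6 -0.2] M [-0.01 -0.02  0.03] q [-4.4 -5.2 98.2  0.  87.1 16.4]
```

```bash
python3 -m jog '[[[0,0,-0.02],[0,0,0],1],[[0,-0.001,-0.05],[0,0,0],1],[[0,-0.002,-0.07],[0,0,0],1],[[0,-0.002,-0.083],[0,0,0],1],[[0,-0.002,-0.083],[0,0,0],1]]'
python3 -c "
from h import *
st();snap('scene','s1');snap('top','t1');crop('s1','s1c',250,100,390,260,5)
print(proj('scene',[[518,9,148],[518,9,40]]),proj('top',[[518,9,148]]))"
```

```text
time: 2.18
tool_pos: [515.1, 6.2, 152.7]
tcp_rot: [-160.3, 89.6, 178.6]
ft_force: [0.3, 0.6, -1.1]
finger_gap: 85.3
t 2.18 tcp [515.1   6.2 152.7] grasp [515.2   6.2 163.7] app [-0.006  0.    -1.   ] jaw [ 0.933 -0.36  -0.006] jawyaw -21.1 gap 85.3
F [ 0.3  0.6 -1.1] M [-0.03 -0.03  0.  ] q [ -5.   -2.  104.3  -0.   78.1  16.1]
[[287.32938813 188.6276239 ]
 [287.50337548 204.84873221]] [[262.23173922 235.75897506]]
```

View pics/s1c.png

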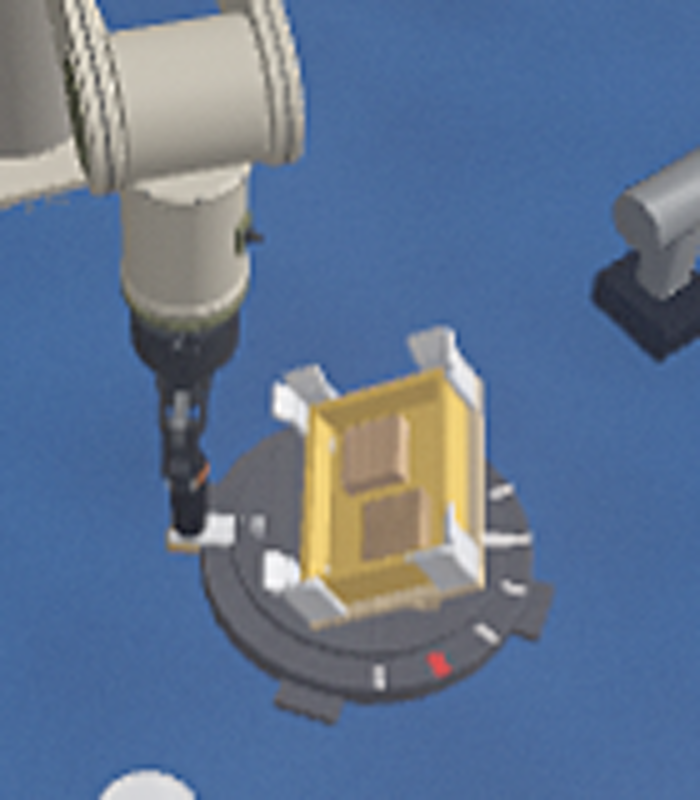

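View pics/t1.png

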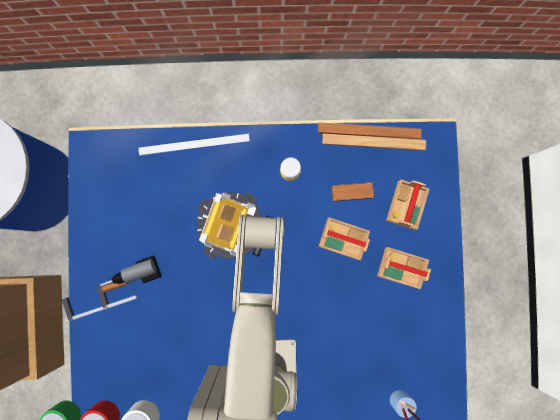

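The scene crop shows the open fingers straddling the black handle (its foot is at scene (288,207)). Next I descend and close.

```bash
python3 -m jog '[[[0,0,0],[0,0,0],1],[[0,0,-0.02],[0,0,0],1],[[0,0,-0.04],[0,0,0],1],[[0,0,-0.057],[0,0,0],1],[[0,0,-0.057],[0,0,0],1]]' 40 && python3 -m jog '[[[0,0,0],[0,0,0],-1],[[0,0,0],[0,0,0],-1],[[0,0,0],[0,0,0],-1],[[0,0,0],[0,0,0],-1],[[0,0,0],[0,0,0],-1]]' 40
python3 -c "
from h import *
st()"
```

```text
time: 2.7
tool_pos: [516.4, 7.3, 97.4]
tcp_rot: [-162.2, 89.8, 176.7]
ft_force: [-1.0, 0.3, -0.8]
finger_gap: 85.5
time: 3.12
tool_pos: [518.7, 7.2, 100.7]
tcp_rot: [15.2, 89.9, -5.8]
ft_force: [-3.5, 1.3, 8.2]
finger_gap: 27.5
t 3.12 tcp [518.7   7.2 100.7] grasp [518.7   7.2 111.7] app [ 0.002 -0.    -1.   ] jaw [ 0.933 -0.359  0.002] jawyaw -21.0 gap 27.5
F [-3.5  1.3  8.2] M [ 0.17  0.58 -0.04] q [ -4.9   1.3 106.7  -0.   71.9  16.2]
```

Run:
```python
from h import *
c=np.array([567.3,138.7]);p=np.array([517.7,7.3])-c
def q(d):
    a=np.radians(-d);return np.array([[np.cos(a),-np.sin(a)],[np.sin(a),np.cos(a)]])@p
ds=[0,2,5.5,10,14.5,19, 23.5,28,32.5,37,41.5, 46,50.5,55,59,62.2]
for k in range(0,15,5):
    for j in range(1,6): print(((q(ds[k+j])-q(ds[k]))/1000).round(4),-np.radians(ds[k+j]-ds[k]).round(3))
```

```text
[-0.0046  0.0018] -0.035
[-0.0124  0.0054] -0.096
[-0.0221  0.0106] -0.175
[-0.0313  0.0166] -0.253
[-0.0401  0.0233] -0.332
[-0.0082  0.0074] -0.079
[-0.0158  0.0154] -0.157
[-0.0228  0.0239] -0.236
[-0.029  0.033] -0.314
[-0.0345  0.0425] -0.393
[-0.0048  0.0099] -0.079
[-0.0087  0.0202] -0.157
[-0.0119  0.0308] -0.236
[-0.014   0.0404] -0.305
[-0.0152  0.0481] -0.361
```

```bash
python3 -m jog '[[[-0.0046,0.0018,0],[0,0,-0.035],-1],[[-0.0124,0.0054,0],[0,0,-0.096],-1],[[-0.0221,0.0106,0],[0,0,-0.175],-1],[[-0.0313,0.0166,0],[0,0,-0.253],-1],[[-0.04,0.0233,0],[0,0,-0.332],-1]]' && python3 -c "
from h import *
st()"
```

```text
time: 3.53
tool_pos: [478.7, 30.1, 100.8]
tcp_rot: [20.6, 89.8, -19.6]
ft_force: [6.8, -5.7, -2.7]
finger_gap: 27.3
t 3.53 tcp [478.7  30.1 100.8] grasp [478.7  30.1 111.8] app [ 0.003 -0.001 -1.   ] jaw [ 0.763 -0.647  0.003] jawyaw -40.3 gap 27.3
F [ 6.8 -5.7 -2.7] M [-0.7  -0.83  0.22] q [-2.500e+00 -5.000e+00  1.128e+02 -1.000e-01  7.200e+01  3.780e+01]
```

Turning smoothly with low force.

```bash
python3 -m jog '[[[-0.0082,0.0074,0],[0,0,-0.079],-1],[[-0.0158,0.0154,0],[0,0,-0.157],-1],[[-0.0228,0.0239,0],[0,0,-0.236],-1],[[-0.029,0.033,0],[0,0,-0.314],-1],[[-0.0345,0.0425,0],[0,0,-0.393],-1]]' && python3 -m jog '[[[-0.0048,0.0099,0],[0,0,-0.079],-1],[[-0.0087,0.0202,0],[0,0,-0.157],-1],[[-0.0119,0.0308,0],[0,0,-0.236],-1],[[-0.014,0.0404,0],[0,0,-0.305],-1],[[-0.0152,0.048,0],[0,0,-0.361],-1]]' && python3 -m jog '[[[0,0,0],[0,0,0],-1],[[0,0,0],[0,0,0],-1]]' && python3 -c "
from h import *
st()
snap('scene','s2');snap('top','t2');crop('s2','s2c',250,100,390,260,5)"
```

```text
time: 3.95
tool_pos: [443.9, 72.6, 100.8]
tcp_rot: [30.5, 89.8, -32.3]
ft_force: [3.3, -8.9, 1.1]
finger_gap: 27.0
time: 4.37
tool_pos: [428.6, 121.4, 100.8]
tcp_rot: [70.1, 89.9, -13.3]
ft_force: [1.0, -9.2, 6.3]
finger_gap: 27.1
time: 4.53
tool_pos: [428.6, 121.0, 100.7]
tcp_rot: [52.6, 89.9, -30.7]
ft_force: [-3.2, -4.5, 8.1]
finger_gap: 27.1
t 4.53 tcp [428.6 121.  100.7] grasp [428.6 121.  111.7] app [ 0.002 -0.001 -1.   ] jaw [ 0.117 -0.993  0.001] jawyaw -83.3 gap 27.1
F [-3.2 -4.5  8.1] M [-0.65  0.57 -0.35] q [ 9.200e+00 -1.060e+01  1.179e+02 -1.000e-01  7.260e+01  9.250e+01]
```

View pics/s2c.png

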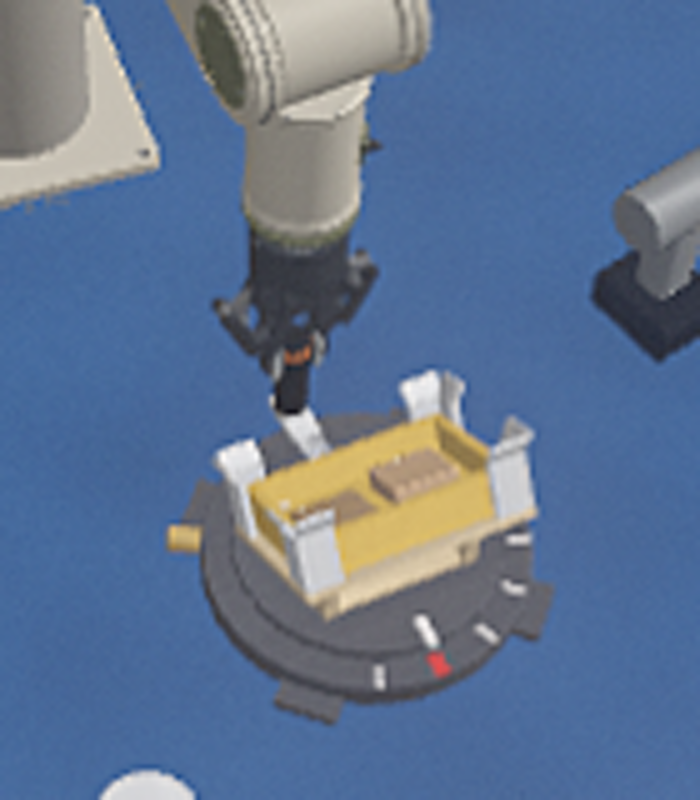

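The white pointer (crop (427,630)) now lines up with the red mark (438,663). Now I release and lift away.

```bash
python3 -m jog '[[[0,0,0],[0,0,0],1],[[0,0,0],[0,0,0],1],[[0,0,0],[0,0,0],1],[[0,0,0],[0,0,0],1],[[0,0,0],[0,0,0],1]]' && python3 -m jog '[[[0,0,0.015],[0,0,0],1],[[0,0,0.05],[0,0,0],1],[[0,0,0.09],[0,0,0],1],[[0,0,0.12],[0,0,0],1],[[0,0,0.14],[0,0,0],1]]' && python3 -m jog '[[[-0.01,-0.03,0],[0,0,0.1],1],[[-0.01,-0.07,0],[0,0,0.22],1],[[-0.01,-0.11,0],[0,0,0.34],1],[[0,-0.15,0],[0,0,0.46],1],[[0.01,-0.18,0],[0,0,0.58],1]]' && python3 -c "
from h import *
st()
snap('scene','s3');snap('top','t3');crop('s3','s3c',270,150,380,250,7);crop('t3','t3c',180,175,290,275,7)"
```

```text
time: 5.05
tool_pos: [428.0, 121.1, 99.2]
tcp_rot: [-104.2, 90.0, 172.6]
ft_force: [0.0, -0.1, 0.1]
finger_gap: 84.7
time: 5.47
tool_pos: [429.1, 121.3, 243.2]
tcp_rot: [93.2, 89.8, 10.0]
ft_force: [0.7, 0.1, -0.2]
finger_gap: 85.6
time: 5.88
tool_pos: [434.3, -47.0, 239.6]
tcp_rot: [49.9, 90.0, -3.4]
ft_force: [0.1, 0.2, 0.1]
finger_gap: 85.2
t 5.88 tcp [434.3 -47.  239.6] grasp [434.3 -47.  250.6] app [ 0.001 -0.    -1.   ] jaw [ 0.597 -0.802  0.001] jawyaw -53.3 gap 85.2
F [0.1 0.2 0.1] M [ 0.02 -0.04  0.02] q [-12.9 -18.8 109.8   0.   89.   40.4]
```

View pics/s3c.png

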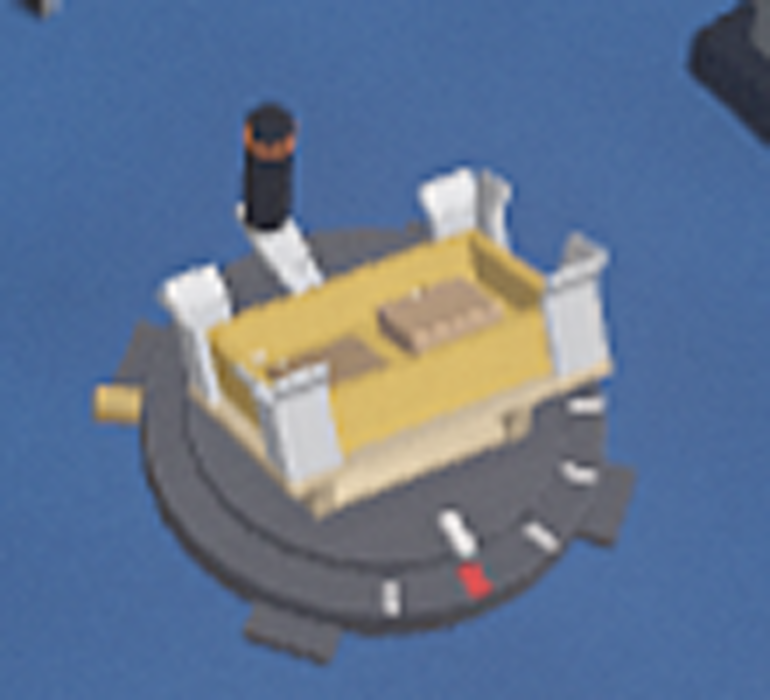

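View pics/t3c.png

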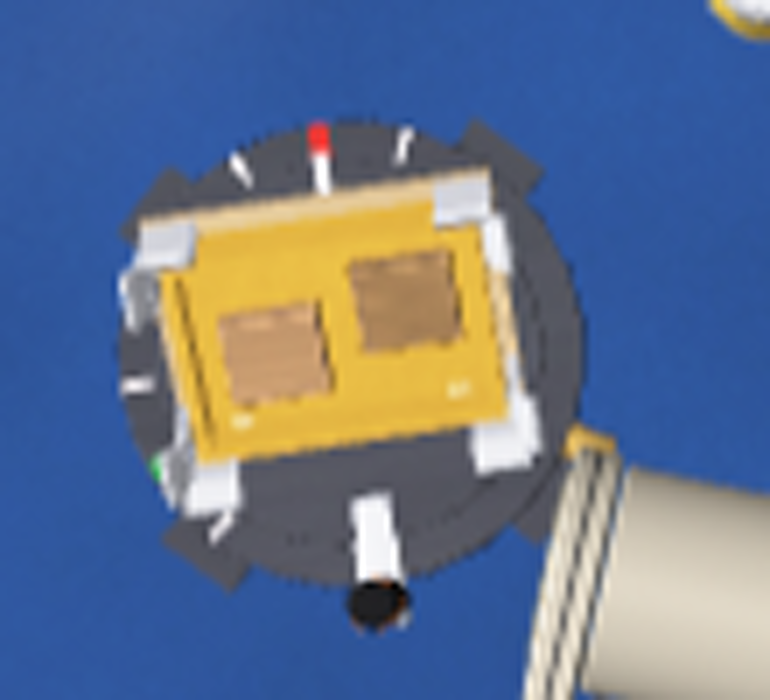

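The pointer stands on the red mark in both views (top crop (321,140)-(322,185), scene crop (458,533)-(475,578)). Next I refine the axis and yaw estimate, then go to the tote.

Run:
```python
from h import *
s=np.array
ht=s((377,604))/7+s([180,175]); hs=s((270,118))/7+s([270,150])
a=plane("top",ht,130)[0];b=plane("scene",hs,130)[0];print(a,b,tri(("top",ht),("scene",hs)))
for h,c in((a,(565.5,136.9)),(b,(569.2,140.5))):
    v=h[:2]-s(c);print(np.degrees(np.arctan2(v[1],v[0]))%360,np.hypot(*v))
# tray: corner positions in top? rim corners known: predict and compare
c=s([567.3,138.7,120]);t=np.radians(7.2)
ex=s([np.cos(t)*np.cos(np.radians(30)),np.sin(t)*np.cos(np.radians(30)),.5]);ey=s([-np.sin(t),np.cos(t),0]);ez=np.cross(ex,ey)
P=[c+i*60*ex+j*85*ey for i,j in((1,1),(1,-1),(-1,-1),(-1,1))]
print(((proj("top",P)-[180,175])*7).round(),((proj("scene",P)-[270,150])*7).round(),ez)
```

```text
[426.50742525 117.3390057  130.        ] [430.2043582  123.46497638 130.        ] (array([427.41894942, 120.86851911, 127.35686753]), [np.float64(3.4522478951461006), np.float64(3.452247895146158)])
188.01085826797626 140.362275323616
186.98720973645555 140.03563999786084
[[154. 266.]
 [472. 217.]
 [506. 415.]
 [197. 462.]] [[570. 297.]
 [282. 410.]
 [194. 327.]
 [468. 223.]] [-0.49605735 -0.06266662  0.8660254 ]
```

```bash
python3 -m jog '[[[0.005,-0.018,0],[0,0,0.06],1],[[0.014,-0.053,0],[0,0,0.15],1],[[0.024,-0.09,0],[0,0,0.25],1],[[0.034,-0.128,0],[0,0,0.35],1],[[0.044,-0.165,0],[0,0,0.45],1]]' && python3 -m jog '[[[0.009,-0.036,0],[0,0,0.05],1],[[0.017,-0.065,0],[0,0,0.079],1],[[0.022,-0.084,-0.02],[0,0,0.079],1],[[0.022,-0.084,-0.05],[0,0,0.079],1],[[0.022,-0.084,-0.07],[0,0,0.079],1]]' && python3 -m jog '[[[0,0,0],[0,0,0],1],[[0,0,0],[0,0,0],1]]' && python3 -c "
from h import *
st()
snap('scene','s4');crop('s4','s4c',110,120,270,250,5)"
```

```text
time: 6.4
tool_pos: [479.0, -211.9, 239.2]
tcp_rot: [75.9, 90.0, 48.3]
ft_force: [-0.9, 1.6, -0.4]
finger_gap: 85.7
time: 6.82
tool_pos: [500.4, -295.2, 166.9]
tcp_rot: [161.7, 89.9, 138.2]
ft_force: [-1.4, 0.4, -1.6]
finger_gap: 85.3
time: 6.98
tool_pos: [499.9, -293.5, 167.9]
tcp_rot: [164.7, 89.8, 141.3]
ft_force: [-0.5, 0.4, 0.8]
finger_gap: 85.4
t 6.98 tcp [ 499.9 -293.5  167.9] grasp [ 499.9 -293.6  178.9] app [-0.003  0.002 -1.   ] jaw [ 0.918 -0.397 -0.004] jawyaw -23.4 gap 85.4
F [-0.5  0.4  0.8] M [-0.   -0.   -0.01] q [-35.5   7.1  93.3   0.   79.9 -12.1]
```

View pics/s4c.png

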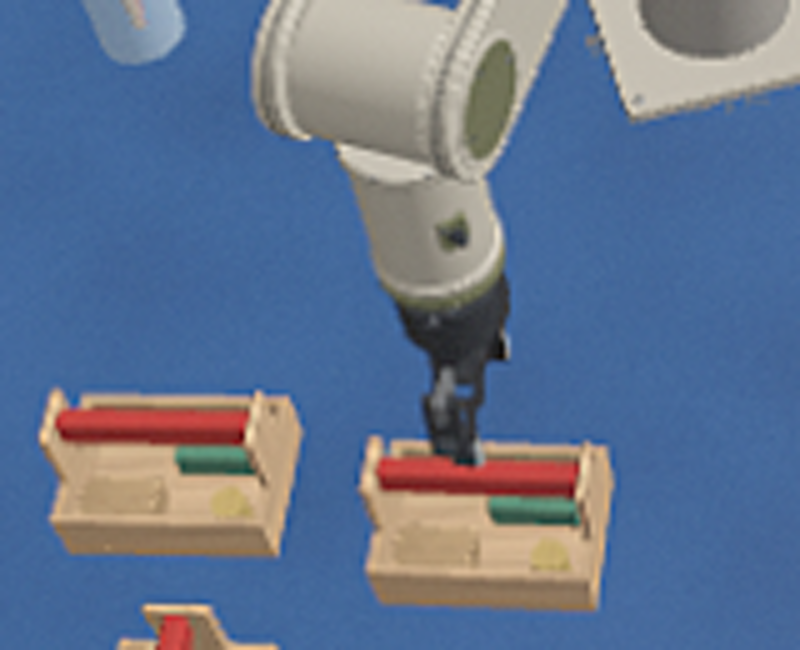

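Gripper is over the meant tote's slat, at scene (203,212). The last moves were speed-limited about 15 mm short, so I correct that and then descend.

```bash
python3 -m jog '[[[0.002,-0.007,0],[0,0,0.03],1],[[0.004,-0.0145,0],[0,0,0.065],1],[[0.004,-0.0145,0],[0,0,0.065],1],[[0.004,-0.0145,0],[0,0,0.065],1]]' && python3 -c "
from h import *
st()"
```

```text
time: 7.37
tool_pos: [505.7, -309.6, 171.6]
tcp_rot: [-15.0, 89.8, -34.7]
ft_force: [0.3, 0.2, -0.2]
finger_gap: 85.7
t 7.37 tcp [ 505.7 -309.6  171.6] grasp [ 505.7 -309.6  182.6] app [ 0.003 -0.002 -1.   ] jaw [ 0.941 -0.337  0.003] jawyaw -19.7 gap 85.7
F [ 0.3  0.2 -0.2] M [-0.02 -0.05 -0.  ] q [-36.4   8.5  91.3   0.   80.  -16.7]
```

```bash
python3 -m jog '[[[-0.001,0.001,-0.02],[0,0,0],1],[[-0.001,0.001,-0.045],[0,0,0],1],[[-0.001,0.001,-0.068],[0,0,0],1],[[-0.001,0.001,-0.082],[0,0,0],1],[[-0.001,0.001,-0.087],[0,0,0],1]]' && python3 -m jog '[[[0,0,0],[0,0,0],1],[[0,0,0],[0,0,0],1]]' && python3 -c "
from h import *
st()
snap('scene','s5');crop('s5','s5c',150,160,270,250,6)"
```

```text
time: 7.78
tool_pos: [502.5, -306.6, 80.2]
tcp_rot: [160.8, 89.8, 141.1]
ft_force: [-0.7, -0.5, -0.7]
finger_gap: 85.4
time: 7.95
tool_pos: [504.3, -308.3, 83.6]
tcp_rot: [-14.7, 89.9, -34.4]
ft_force: [0.7, -0.8, -0.1]
finger_gap: 85.3
t 7.95 tcp [ 504.3 -308.3   83.6] grasp [ 504.3 -308.3   94.6] app [ 0.001 -0.001 -1.   ] jaw [ 0.942 -0.336  0.001] jawyaw -19.6 gap 85.3
F [ 0.7 -0.8 -0.1] M [-0.01  0.03 -0.03] q [-36.4  13.2  95.6   0.   71.1 -16.8]
```

View pics/s5c.png

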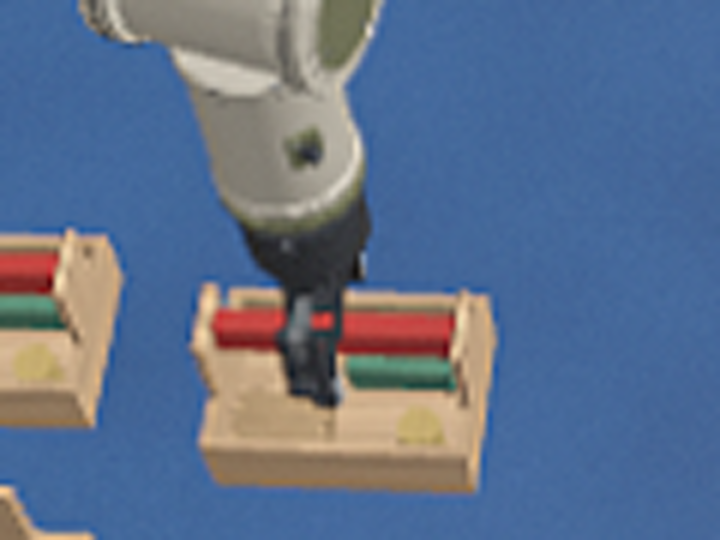

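```bash
python3 -c "
from h import *
print((proj('scene',[[504.3,-308.3,106],[504.3,-308.3,92],[504.3,-308.3,83]])-[150,160])*6)
g=np.array([504.3,-308.3,76]);j=np.array([.942,-.336,0])
print((proj('scene',[g+42*j,g-42*j])-[150,160])*6)
print(plane('scene',np.array([[334,312],[334,350]])/6+[150,160],106))
"
```

```text
[[330.167474   320.86934642]
 [333.75643984 333.03558652]
 [336.03865379 340.767294  ]]
[[328.53810971 403.76006558]
 [346.86700916 291.22636505]]
[[ 498.55293739 -304.67632723  106.        ]
 [ 526.0961663  -310.34446683  106.        ]]
```

Alignment with the slat's middle checks out (projected at crop (334,333)). Closing, then lifting.

```bash
python3 -m jog '[[[0,0,0],[0,0,0],-1],[[0,0,0],[0,0,0],-1],[[0,0,0],[0,0,0],-1],[[0,0,0],[0,0,0],-1],[[0,0,0],[0,0,0],-1]]' 70 && python3 -m jog '[[[0,0,0],[0,0,0],-1],[[0,0,0],[0,0,0],-1],[[0,0,0],[0,0,0],-1],[[0,0,0],[0,0,0],-1]]' && python3 -c "
from h import *
st()"
```

```text
time: 8.42
tool_pos: [503.8, -308.3, 82.6]
tcp_rot: [-12.2, 90.0, -31.8]
ft_force: [-0.1, -0.2, -0.1]
finger_gap: 25.4
time: 8.75
tool_pos: [503.5, -308.1, 82.4]
tcp_rot: [177.7, 90.0, 158.1]
ft_force: [-3.2, 1.6, 2.7]
finger_gap: 17.1
t 8.75 tcp [ 503.5 -308.1   82.4] grasp [ 503.5 -308.1   93.4] app [-0.  0. -1.] jaw [ 0.942 -0.336 -0.   ] jawyaw -19.6 gap 17.1
F [-3.2  1.6  2.7] M [0.1  0.21 0.04] q [-36.4  13.3  95.7  -0.   71.1 -16.8]
```

```bash
python3 -m jog '[[[0,0,0.005],[0,0,0],-1],[[0,0,0.015],[0,0,0],-1],[[0,0,0.035],[0,0,0],-1],[[0,0,0.06],[0,0,0],-1],[[0,0,0.085],[0,0,0],-1]]' && python3 -m jog '[[[0,0,0.03],[0,0,0],-1],[[0,0,0.06],[0,0,0],-1],[[0,0,0.088],[0,0,0],-1],[[0,0,0.105],[0,0,0],-1],[[0,0,0.115],[0,0,0],-1]]' && python3 -m jog '[[[0,0,0],[0,0,0],-1],[[0,0,0],[0,0,0],-1]]' && python3 -c "
from h import *
st()
snap('scene','s6');crop('s6','s6c',130,100,290,230,5)"
```

```text
time: 9.17
tool_pos: [502.8, -307.5, 167.4]
tcp_rot: [160.8, 89.8, 141.2]
ft_force: [0.9, 0.4, -6.0]
finger_gap: 17.2
time: 9.58
tool_pos: [504.4, -308.7, 286.0]
tcp_rot: [-15.8, 89.8, -35.4]
ft_force: [0.6, 0.5, -6.8]
finger_gap: 17.0
time: 9.75
tool_pos: [503.6, -308.0, 281.7]
tcp_rot: [155.6, 90.0, 135.9]
ft_force: [-0.2, 1.0, -7.0]
finger_gap: 17.1
t 9.75 tcp [ 503.6 -308.   281.7] grasp [ 503.6 -308.   292.7] app [-0.  0. -1.] jaw [ 0.942 -0.336 -0.   ] jawyaw -19.6 gap 17.1
F [-0.2  1.  -7. ] M [ 0.04 -0.04 -0.04] q [-36.4   5.2  83.3   0.   91.5 -16.8]
```

View pics/s6c.png

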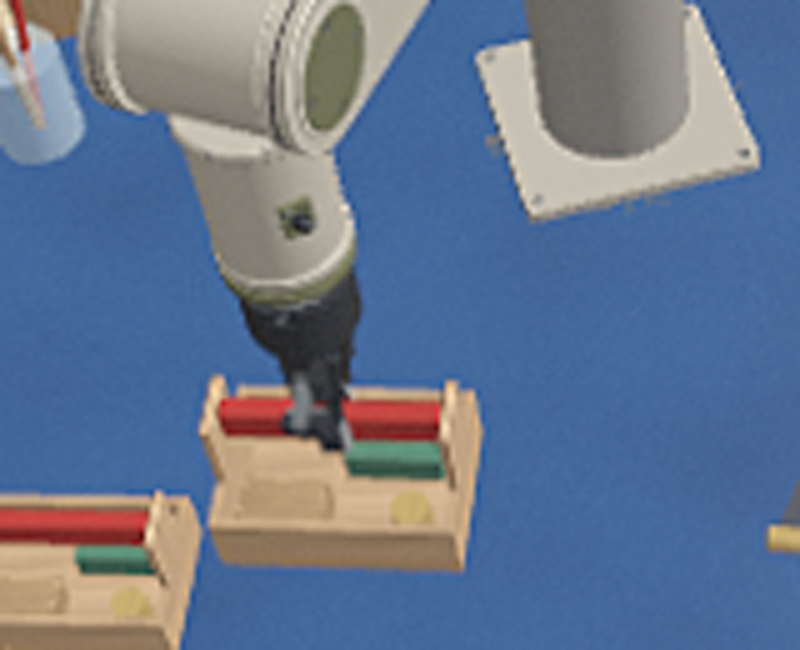

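```bash
python3 -m jog '[[[-0.001,0.01,0],[0,0,0.01],-1],[[-0.002,0.033,0],[0,0,0.035],-1],[[-0.004,0.065,0],[0,0,0.07],-1],[[-0.006,0.1,0],[0,0,0.11],-1],[[-0.008,0.135,0],[0,0,0.15],-1]]' && python3 -m jog '[[[-0.002,0.035,0],[0,0,0.04],-1],[[-0.004,0.07,0],[0,0,0.08],-1],[[-0.006,0.105,0],[0,0,0.12],-1],[[-0.008,0.14,0],[0,0,0.16],-1],[[-0.01,0.175,0],[0,0,0.2],-1]]' && python3 -m jog '[[[-0.002,0.035,0],[0,0,0.04],-1],[[-0.004,0.07,0],[0,0,0.07],-1],[[-0.006,0.098,0],[0,0,0.1],-1],[[-0.008,0.117,0],[0,0,0.119],-1],[[-0.009,0.125,0],[0,0,0.119],-1]]' && python3 -m jog '[[[0,0,0],[0,0,0],-1],[[0,0,0],[0,0,0],-1]]' && python3 -c "
from h import *
st()"
```

```text
time: 10.22
tool_pos: [494.3, -171.1, 280.0]
tcp_rot: [160.5, 89.8, 149.6]
ft_force: [0.8, 1.2, -6.9]
finger_gap: 16.8
time: 10.63
tool_pos: [484.1, 4.0, 280.5]
tcp_rot: [168.6, 89.8, 169.2]
ft_force: [1.7, -0.2, -6.5]
finger_gap: 16.8
time: 11.05
tool_pos: [474.8, 129.9, 280.4]
tcp_rot: [157.7, 89.8, 165.2]
ft_force: [0.1, 1.4, -6.4]
finger_gap: 17.1
time: 11.22
tool_pos: [475.9, 126.9, 281.1]
tcp_rot: [-165.7, 89.9, -158.4]
ft_force: [-0.2, -0.9, -7.7]
finger_gap: 17.0
t 11.22 tcp [475.9 126.9 281.1] grasp [475.9 126.9 292.1] app [-0.002 -0.001 -1.   ] jaw [ 0.992  0.127 -0.002] jawyaw 7.3 gap 17.0
F [-0.2 -0.9 -7.7] M [-0.1  -0.05 -0.04] q [  9.  -10.1  98.2  -0.   92.    1.7]
```

Now I tilt 30° about the tray's level axis.

```bash
python3 -m jog '[[[0,0,0],[0.0067,-0.052,0],-1],[[0,0,0],[0.02,-0.156,0],-1],[[0,0,0],[0.035,-0.27,0],-1],[[0,0,0],[0.048,-0.37,0],-1],[[0,0,0],[0.06,-0.468,0],-1]]' && python3 -m jog '[[[0,0,0],[0.005,-0.04,0],-1],[[0,0,0],[0.0066,-0.0515,0],-1],[[0,0,0],[0.0066,-0.0515,0],-1],[[0,0,0],[0.0066,-0.0515,0],-1],[[0,0,0],[0.0066,-0.0515,0],-1]]' && python3 -c "
from h import *
for i in range(1): s,R=st()
np.set_printoptions(suppress=True)
t=np.radians(7.3);ez=np.array([-.5*np.cos(t),-.5*np.sin(t),.8660]);ex=np.array([.866*np.cos(t),.866*np.sin(t),.5]);ey=np.cross(ez,ex)
C=np.array([567.3,138.5,120])
d=s['tool_pos']-C;print('x,y,z err',d@ex,d@ey,d@ez-82.4)
Rt=np.c_[-ez,-ey,ex];print('rot err (world) to apply',Ro.from_matrix(Rt@R.T).as_rotvec())
snap('scene','s7');snap('top','t7');crop('s7','s7c',250,100,390,240,5);crop('t7','t7c',170,160,310,290,5)"
```

```text
time: 11.63
tool_pos: [476.5, 125.3, 281.7]
tcp_rot: [-0.0, 62.8, 7.1]
ft_force: [-0.8, -0.6, -6.4]
finger_gap: 17.1
time: 12.05
tool_pos: [477.0, 126.4, 282.6]
tcp_rot: [0.0, 60.1, 7.2]
ft_force: [-0.3, -0.2, -7.7]
finger_gap: 17.4
t 12.05 tcp [477.  126.4 282.6] grasp [471.6 125.7 292.1] app [ 0.495  0.063 -0.867] jaw [0.86  0.108 0.499] jawyaw 7.2 gap 17.4
F [-0.3 -0.2 -7.7] M [-0.09  0.95 -0.  ] q [  9.8 -41.2 125.3  -1.4  66.    2.9]
x,y,z err 2.4153790948763003 -0.5746979659188413 103.9560228610483Traceback (most recent call last):
  File "<string>", line 8, in <module>
    Rt=np.c_[-ez,-ey,ex];print('rot err (world) to apply',Ro.from_matrix(Rt@R.T).as_rotvec())
                                                          ~~~~~~~~~~~~~~^^^^^^^^
  File "scipy/spatial/transform/_rotation.pyx", line 1143, in scipy.spatial.transform._rotation.Rotation.from_matrix
ValueError: Non-positive determinant (left-handed or null coordinate frame) in rotation matrix 0: [[ 0.9681459   0.25029487 -0.00113438]
 [ 0.25029444 -0.96812453 -0.00054456]
 [ 0.00123458 -0.0002433   0.99997721]].
```

```bash
cat >> h.py <<'E'
t_=np.radians(7.3);ez=np.array([-.5*np.cos(t_),-.5*np.sin(t_),.866025]);ex=np.array([.866025*np.cos(t_),.866025*np.sin(t_),.5]);ey=np.cross(ez,ex)
C=np.array([567.3,138.5,120])
def err():
    s,R=st();d=s['tool_pos']-C;print('cradle-frame x,y,z',(d@ex).round(1),(d@ey).round(1),(d@ez-82.4).round(1))
    Rt=np.c_[-ez,ey,ex];print('rot to apply',Ro.from_matrix(Rt@R.T).as_rotvec().round(4));return s,R
E
python3 -c "
from h import *
err()
print(ex,ey,ez)
snap('scene','s7');snap('top','t7');crop('s7','s7c',250,100,390,240,5);crop('t7','t7c',170,160,310,290,5)"
```

```text
t 12.05 tcp [477.  126.4 282.6] grasp [471.6 125.7 292.1] app [ 0.495  0.063 -0.867] jaw [0.86  0.108 0.499] jawyaw 7.2 gap 17.4
F [-0.3 -0.2 -7.7] M [-0.09  0.95 -0.  ] q [  9.8 -41.2 125.3  -1.4  66.    2.9]
cradle-frame x,y,z 2.4 -0.6 104.0
rot to apply [-0.0002 -0.0012  0.0018]
[0.85900538 0.11004113 0.5       ] [-1.27064520e-01  9.91893749e-01  6.93889390e-18] [-0.49594722 -0.0635323   0.866025  ]
```

View pics/s7c.png

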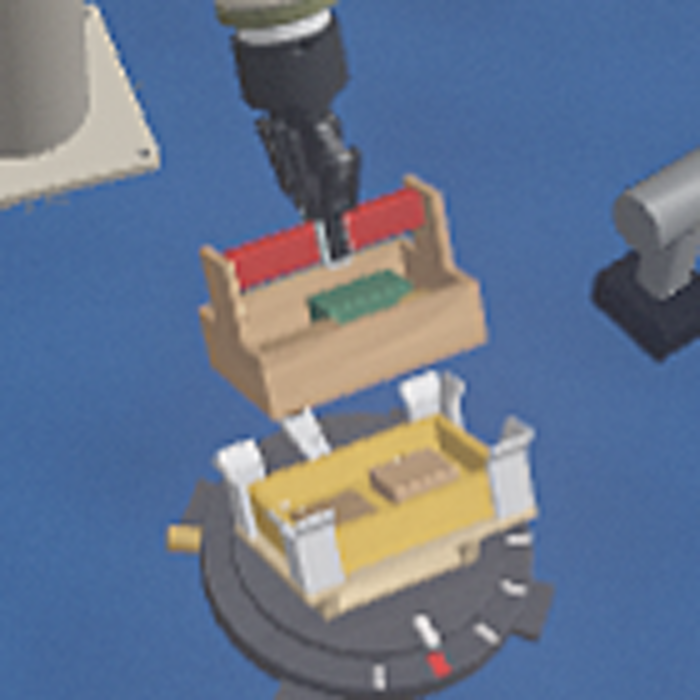

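View pics/t7c.png

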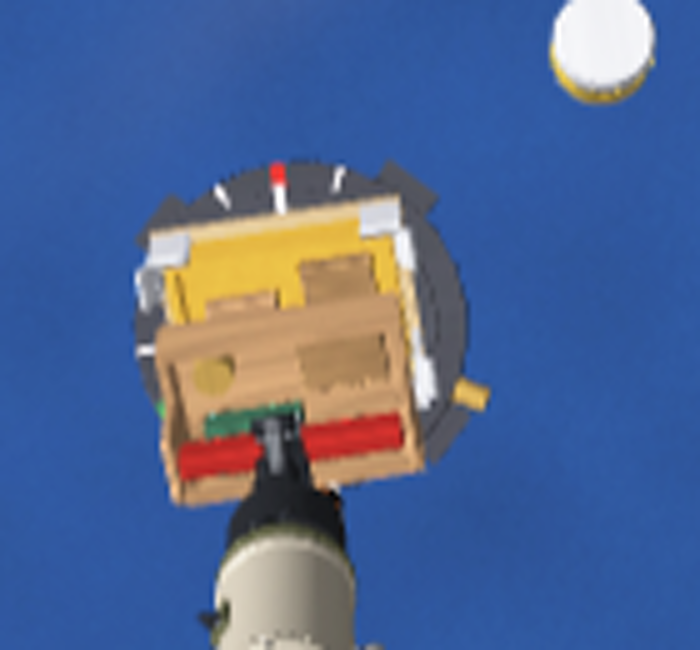

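Run:
```python
from h import *
s=np.array
tcp=s([477,126.4,282.6]);pl=tcp-11*(-ez)*0+23.6*ez
for n,fn,box in(("top","t7",(195,235,260,260)),("scene","s7",(285,130,345,165))):
    im=cv2.imread("pics/"+fn+".png").astype(int);m=((im[...,2]>120)&(im[...,1]<75)&(im[...,0]<75))
    x0,y0,x1,y1=box;ys,xs=np.nonzero(m[y0:y1,x0:x1]);xs=xs+x0;ys=ys+y0
    pts=np.c_[xs,ys].astype(float)
    c,d=ray(n,pts)
    # intersect with plane of top of slat (normal ez through tcp+23.6ez) for top, mid plane through slat front for scene
    P=c+d*(((pl-c)@ez)/(d@ez))[:,None]
    y=(P-C)@ey; x=(P-C)@ex
    print(n,len(xs),'slat y',y.min().round(1),y.max().round(1),'mid',((y.min()+y.max())/2).round(1),'x',x.min().round(1),x.max().round(1),'tcp y',((tcp-C)@ey).round(1))
    # yellow tray in the earlier clean picture
    fn2={"top":"t3","scene":"s3"}[n]
    im=cv2.imread("pics/"+fn2+".png").astype(int);m=((im[...,2]>150)&(im[...,1]>110)&(im[...,0]<80))
    bx={"top":(195,195,265,245),"scene":(290,175,360,220)}[n];x0,y0,x1,y1=bx
    ys,xs=np.nonzero(m[y0:y1,x0:x1]);c,d=ray(n,np.c_[xs+x0,ys+y0].astype(float))
    P=c+d*(((C-c)@ez)/(d@ez))[:,None];Y=(P-C)@ey;X=(P-C)@ex
    for lo,hi in((-30,0),(0,30)):
        k=(X>lo)&(X<hi);print('  tray y',lo,hi,Y[k].min().round(1),Y[k].max().round(1))
    print('  tray x',[ (X[(Y>a)&(Y<a+20)].min().round(1),X[(Y>a)&(Y<a+20)].max().round(1)) for a in(-40,-10,20)])
```

```text
top 252 slat y -78.7 72.9 mid -2.9 x -2.8 26.5 tcp y -0.5
  tray y -30 0 -84.8 83.4
  tray y 0 30 -85.0 82.2
  tray x [(np.float64(-58.7), np.float64(73.4)), (np.float64(-58.3), np.float64(73.2)), (np.float64(-57.9), np.float64(72.6))]
scene 71 slat y -87.6 68.2 mid -9.7 x -1.2 67.5 tcp y -0.5
  tray y -30 0 -85.5 -85.3
  tray y 0 30 59.6 59.6Traceback (most recent call last):
  File "<stdin>", line 21, in <module>
    return umr_minimum(a, axis, None, out, keepdims, initial, where)
ValueError: zero-size array to reduction operation minimum which has no identity
```

The tilted tote hangs parallel to the tray: scene tote at (319,165), tray at (325,205). The pictures put it about 1–2 mm low in tray y, so I add +1 mm while descending to just above the lips.

```bash
python3 -m jog '[[[0.003,0.001,-0.006],[0,0,0],-1],[[0.011,0.002,-0.02],[0,0,0],-1],[[0.021,0.0035,-0.04],[0,0,0],-1],[[0.03,0.005,-0.056],[0,0,0],-1],[[0.033,0.0055,-0.0615],[0,0,0],-1]]' && python3 -m jog '[[[0,0,0],[0,0,0],-1],[[0,0,0],[0,0,0],-1],[[0,0,0],[0,0,0],-1]]' && python3 -c "
from h import *
err()
snap('scene','s8');snap('top','t8');err();crop('s8','s8c',270,110,390,240,6)
crop('t8','t8c',180,170,290,270,7)"
```

```text
time: 12.57
tool_pos: [508.9, 132.2, 216.5]
tcp_rot: [0.0, 60.3, 7.3]
ft_force: [-1.2, -0.5, -7.2]
finger_gap: 16.9
time: 12.82
tool_pos: [510.1, 132.5, 222.2]
tcp_rot: [0.1, 59.9, 7.3]
ft_force: [0.4, -0.9, -6.0]
finger_gap: 16.9
t 12.82 tcp [510.1 132.5 222.2] grasp [504.6 131.8 231.7] app [ 0.497  0.064 -0.865] jaw [0.858 0.109 0.501] jawyaw 7.2 gap 16.9
F [ 0.4 -0.9 -6. ] M [-0.12  1.    0.06] q [  9.8 -33.2 126.8  -1.5  56.4   3.1]
cradle-frame x,y,z 1.3 1.3 34.8
rot to apply [-0.0008  0.0015  0.0008]
t 12.92 tcp [510.2 132.5 222.7] grasp [504.8 131.8 232.2] app [ 0.498  0.064 -0.865] jaw [0.858 0.109 0.502] jawyaw 7.2 gap 17.1
F [ 0.1 -0.5 -6.2] M [-0.09  0.94  0.03] q [  9.8 -33.2 126.8  -1.5  56.3   3.1]
cradle-frame x,y,z 1.7 1.3 35.2
rot to apply [-0.0011  0.0025  0.0009]
```

View pics/s8c.png

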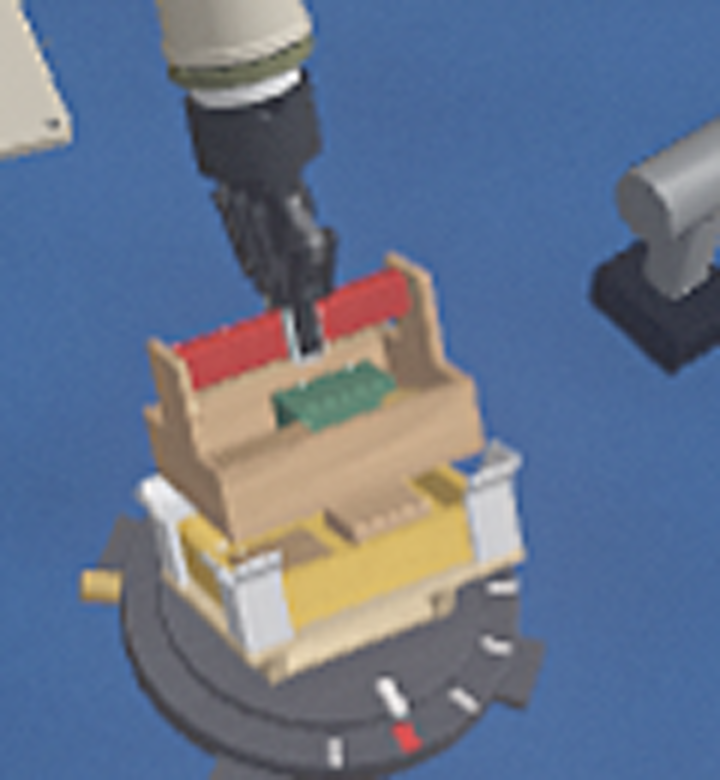

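View pics/t8c.png

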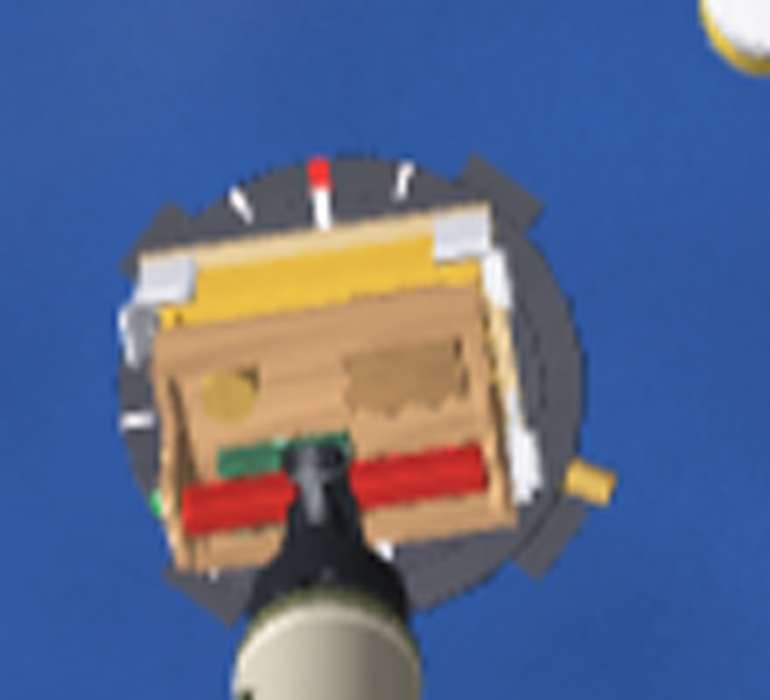

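Run:
```python
from h import *
s=np.array
def cf(n,uv,h):
    c,d=ray(n,uv);P=c+d*(((C+h*ez-c)@ez)/(d@ez))[:,None];return np.c_[(P-C)@ex,(P-C)@ey].round(1)
print('tote bottom corners scene',cf('scene',s([(238,543),(486,447)])/6+s([270,110]),35))
print('tote top corners scene',cf('scene',s([(226,465),(474,375)])/6+s([270,110]),83))
print('tote top corners top (hi-x: L,R; lo)',cf('top',s([(155,345),(480,288),(515,522),(178,570)])/7+s([180,170]),83))
# bracket tops: flare outer
print('tray base plate corners in t8 top / rim ref', cf('top',s([(165,305),(478,262)])/7+s([180,170]),0))
print('pred scene bottom', (proj('scene',[C+35*ez+60*ex-85*ey,C+35*ez+60*ex+85*ey])-[270,110])*6)
print('pred scene rim corners', (proj('scene',[C+60*ex-85*ey,C+60*ex+85*ey,C-60*ex-85*ey])-[270,110])*6)
```

```text
tote bottom corners scene [[ 65.2 -82.4]
 [ 65.4  86.1]]
tote top corners scene [[ 58.5 -77. ]
 [ 63.4  87.1]]
tote top corners top (hi-x: L,R; lo) [[ 73.8  77.6]
 [ 77.3 -89.1]
 [-59.2 -86.2]
 [-56.5  91.6]]
tray base plate corners in t8 top / rim ref [[ 56.8  79.8]
 [ 53.5 -87.2]]
pred scene bottom [[230.57757461 541.31243102]
 [480.20076416 444.65128185]]
pred scene rim corners [[241.77435089 591.6867185 ]
 [488.65604126 494.71003011]
 [166.12584094 520.7338467 ]]
```

```bash
python3 -m jog '[[[0.001,0,-0.003],[0,0,0],-1],[[0.003,0.0005,-0.007],[0,0,0],-1],[[0.005,0.001,-0.0115],[0,0,0],-1],[[0.0075,0.001,-0.016],[0,0,0],-1],[[0.0085,0.001,-0.018],[0,0,0],-1]]' && python3 -c "
from h import *
err()" && python3 -m jog '[[[0,0,0],[0,0,0],-1],[[0,0,0],[0,0,0],-1]]'&& python3 -c "
from h import *
err()"
```

```text
time: 13.33
tool_pos: [518.0, 133.3, 201.5]
tcp_rot: [0.1, 60.1, 7.3]
ft_force: [0.1, -0.1, -6.3]
finger_gap: 17.2
t 13.33 tcp [518.  133.3 201.5] grasp [512.5 132.6 211. ] app [ 0.495  0.063 -0.867] jaw [0.86  0.109 0.499] jawyaw 7.2 gap 17.2
F [ 0.1 -0.1 -6.3] M [-0.16  1.03 -0.02] q [  9.8 -30.5 127.2  -1.5  53.4   3.1]
cradle-frame x,y,z -2.2 1.1 13.0
rot to apply [-0.0004 -0.0013  0.0009]
time: 13.5
tool_pos: [518.0, 133.3, 202.3]
tcp_rot: [0.1, 60.1, 7.3]
ft_force: [-0.0, 0.8, -5.2]
finger_gap: 17.3
t 13.5 tcp [518.  133.3 202.3] grasp [512.5 132.6 211.8] app [ 0.495  0.063 -0.866] jaw [0.86  0.109 0.499] jawyaw 7.2 gap 17.3
F [-0.   0.8 -5.2] M [-0.1   0.96 -0.06] q [  9.8 -30.5 127.1  -1.5  53.5   3.1]
cradle-frame x,y,z -1.8 1.1 13.6
rot to apply [-0.0004 -0.0009  0.001 ]
```

```bash
python3 -m jog '[[[0.001,0,0.0005],[0,0,0],-1],[[0.002,0.0002,-0.002],[0,0,0],-1],[[0.0035,0.0004,-0.0045],[0,0,0],-1],[[0.005,0.0006,-0.006],[0,0,0],-1],[[0.005,0.0006,-0.006],[0,0,0],-1]]' && python3 -c "
from h import *
err()
snap('scene','s9');crop('s9','s9c',270,110,390,240,6)"
```

```text
time: 13.92
tool_pos: [523.1, 133.9, 196.2]
tcp_rot: [0.1, 60.0, 7.3]
ft_force: [-0.5, -0.0, -7.5]
finger_gap: 16.7
t 13.92 tcp [523.1 133.9 196.2] grasp [517.7 133.2 205.7] app [ 0.495  0.063 -0.866] jaw [0.859 0.109 0.499] jawyaw 7.2 gap 16.7
F [-0.5 -0.  -7.5] M [-0.09  0.92  0.01] q [  9.7 -29.2 126.9  -1.5  52.4   3.1]
cradle-frame x,y,z -0.4 1.1 5.8
rot to apply [-0.0005 -0.0007  0.001 ]
```

View pics/s9c.png

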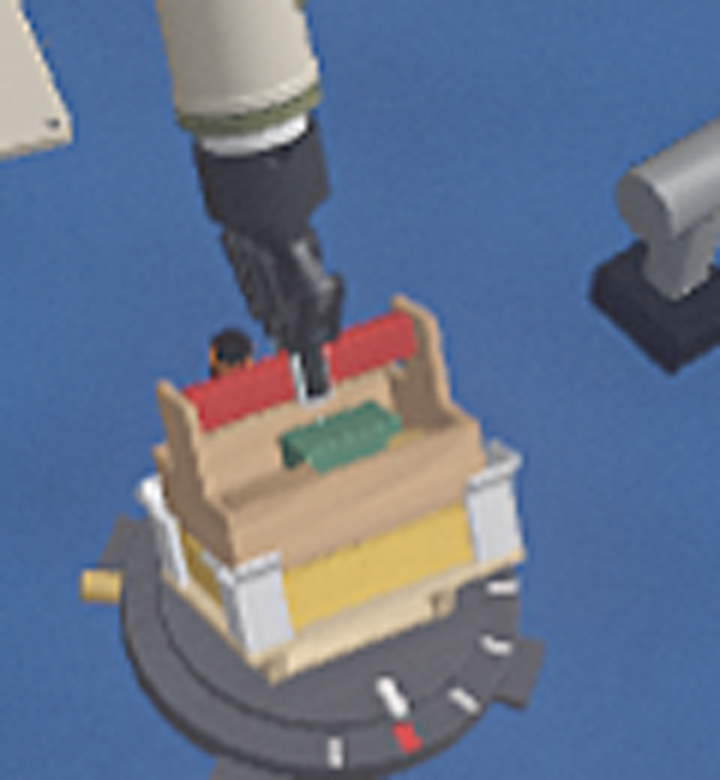

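The tote is inside all the brackets in scene view (near lips at crop (250,568) and (493,470)), with no contact force. Final millimetres in slow steps.

```bash
python3 -m jog '[[[0.0005,0,-0.0009],[0,0,0],-1],[[0.001,0.0001,-0.0017],[0,0,0],-1],[[0.0015,0.0002,-0.0026],[0,0,0],-1],[[0.002,0.0002,-0.0035],[0,0,0],-1],[[0.002,0.0002,-0.0035],[0,0,0],-1]]' && python3 -m jog '[[[0.0003,0,-0.0005],[0,0,0],-1],[[0.0005,0,-0.0009],[0,0,0],-1],[[0.0005,0,-0.0009],[0,0,0],-1]]' && python3 -c "
from h import *
err()"
```

```text
time: 14.38
tool_pos: [525.1, 134.1, 193.1]
tcp_rot: [0.1, 60.0, 7.3]
ft_force: [0.2, -0.9, -6.8]
finger_gap: 17.0
time: 14.63
tool_pos: [525.7, 134.1, 192.4]
tcp_rot: [0.1, 60.0, 7.3]
ft_force: [-0.4, -0.6, -6.2]
finger_gap: 17.3
t 14.63 tcp [525.7 134.1 192.4] grasp [520.2 133.4 201.9] app [ 0.496  0.064 -0.866] jaw [0.859 0.109 0.5  ] jawyaw 7.2 gap 17.3
F [-0.4 -0.6 -6.2] M [-0.06  0.95 -0.03] q [  9.7 -28.5 126.8  -1.5  51.7   3.1]
cradle-frame x,y,z -0.1 0.9 1.2
rot to apply [-0.0006 -0.      0.001 ]
```

```bash
python3 -m jog '[[[0.0003,0,-0.0005],[0,0,0],-1],[[0.0005,0,-0.0009],[0,0,0],-1],[[0.0005,0,-0.0009],[0,0,0],-1]]' && python3 -m jog '[[[0.0002,0,-0.0004],[0,0,0],-1],[[0.0003,0,-0.0006],[0,0,0],-1],[[0.0003,0,-0.0006],[0,0,0],-1]]' && python3 -c "
from h import *
err()"
```

```text
time: 14.88
tool_pos: [526.2, 134.2, 191.7]
tcp_rot: [0.1, 60.0, 7.3]
ft_force: [-1.6, 0.8, -5.5]
finger_gap: 16.9
time: 15.13
tool_pos: [526.3, 134.2, 191.6]
tcp_rot: [0.1, 60.0, 7.3]
ft_force: [-10.9, -1.1, 1.4]
finger_gap: 17.1
t 15.13 tcp [526.3 134.2 191.6] grasp [520.8 133.5 201.1] app [ 0.496  0.064 -0.866] jaw [0.859 0.109 0.5  ] jawyaw 7.2 gap 17.1
F [-10.9  -1.1   1.4] M [-0.25  1.59 -0.04] q [  9.7 -28.3 126.8  -1.5  51.6   3. ]
cradle-frame x,y,z 0.1 1.0 0.2
rot to apply [-0.0007 -0.0001  0.0007]
```

Contact came at the expected height (z error 0.2 mm, about 13 N). Releasing.

```bash
python3 -m jog '[[[0,0,0],[0,0,0],-0.5],[[0,0,0],[0,0,0],0],[[0,0,0],[0,0,0],0.5],[[0,0,0],[0,0,0],1],[[0,0,0],[0,0,0],1]]' && python3 -m jog '[[[0,0,0],[0,0,0],1],[[0,0,0],[0,0,0],1],[[0,0,0],[0,0,0],1]]' && python3 -c "
from h import *
err()
snap('scene','s10');crop('s10','s10c',270,110,390,240,6)"
```

```text
time: 15.55
tool_pos: [527.1, 134.2, 191.9]
tcp_rot: [0.1, 59.9, 7.3]
ft_force: [-0.1, -0.5, 0.5]
finger_gap: 69.0
time: 15.8
tool_pos: [526.6, 134.1, 191.0]
tcp_rot: [0.1, 60.0, 7.3]
ft_force: [-1.1, 0.6, 0.3]
finger_gap: 85.3
t 15.8 tcp [526.6 134.1 191. ] grasp [521.1 133.4 200.6] app [ 0.496  0.064 -0.866] jaw [0.859 0.109 0.5  ] jawyaw 7.2 gap 85.3
F [-1.1  0.6  0.3] M [-0.02  0.2  -0.05] q [  9.7 -28.3 126.8  -1.5  51.5   3. ]
cradle-frame x,y,z 0.0 0.9 -0.4
rot to apply [-0.0007  0.0003  0.001 ]
```

View pics/s10c.png

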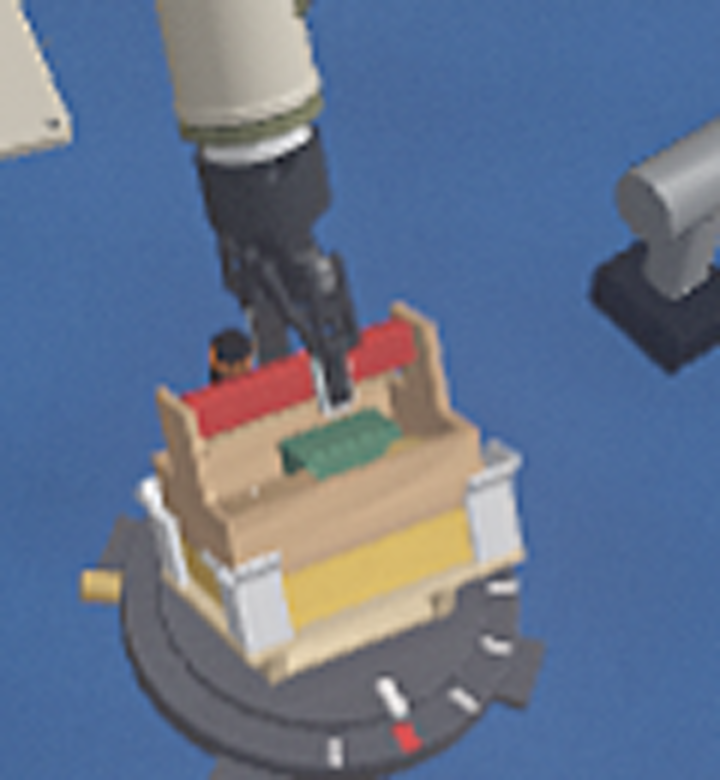

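```bash
python3 -m jog '[[[-0.003,-0.0004,0.0052],[0,0,0],1],[[-0.01,-0.0013,0.0175],[0,0,0],1],[[-0.02,-0.0026,0.035],[0,0,0],1],[[-0.03,-0.0038,0.0524],[0,0,0],1],[[-0.0397,-0.005,0.0693],[0,0,0],1]]' && python3 -m jog '[[[0,-0.01,0.015],[-0.007,0.05,0],1],[[0,-0.035,0.02],[-0.02,0.15,0],1],[[0,-0.07,0.02],[-0.033,0.26,0],1],[[0,-0.105,0.02],[-0.045,0.36,0],1],[[0,-0.14,0.02],[-0.06,0.46,0],1]]' && python3 -m jog '[[[0,-0.035,0],[0,0.04,0],1],[[0,-0.07,0],[0,0.06,0],1],[[0,-0.1,0],[0,0.06,0],1],[[0,-0.12,0],[0,0.06,0],1],[[0,-0.12,0],[0,0.06,0],1]]' && python3 -c "
from h import *
st()
snap('scene','s11');snap('top','t11');crop('s11','s11c',270,130,380,240,5);crop('t11','t11c',180,170,290,270,6)"
```

```text
time: 16.27
tool_pos: [486.1, 129.0, 261.3]
tcp_rot: [0.1, 60.0, 7.3]
ft_force: [0.2, -0.6, 0.4]
finger_gap: 85.3
time: 16.68
tool_pos: [487.0, -12.3, 282.3]
tcp_rot: [-0.3, 86.7, 7.0]
ft_force: [1.1, -0.1, -0.8]
finger_gap: 85.6
time: 17.1
tool_pos: [486.4, -134.5, 280.2]
tcp_rot: [95.1, 89.7, 102.1]
ft_force: [-0.5, -0.2, 0.2]
finger_gap: 85.3
t 17.1 tcp [ 486.4 -134.5  280.2] grasp [ 486.4 -134.6  291.2] app [-0.001  0.005 -1.   ] jaw [ 0.992  0.122 -0.   ] jawyaw 7.0 gap 85.3
F [-0.5 -0.2  0.2] M [-0.05 -0.05  0.05] q [-21.5  -8.1  96.5   0.3  91.7 -28.5]
```

View pics/s11c.png

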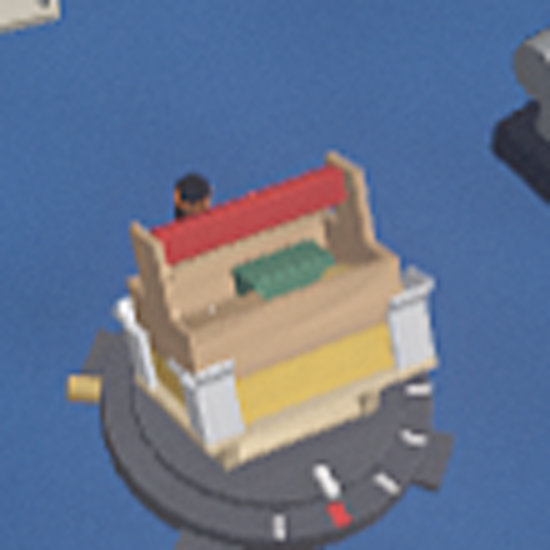

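View pics/t11c.png

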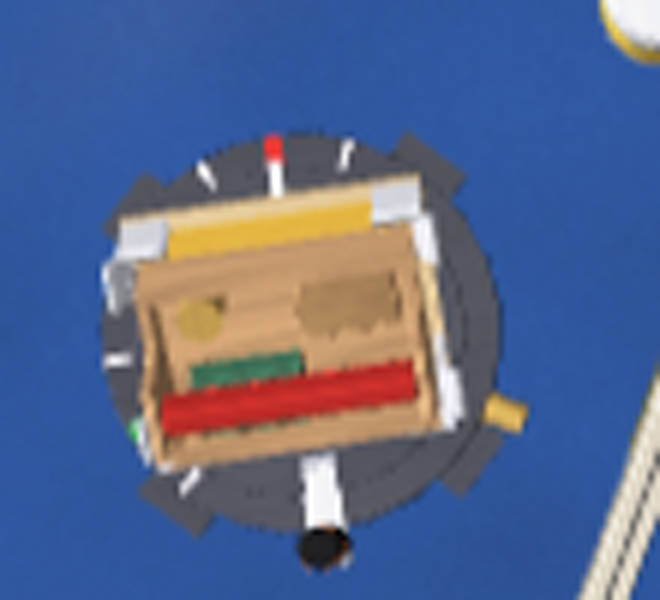

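View pics/s11.png

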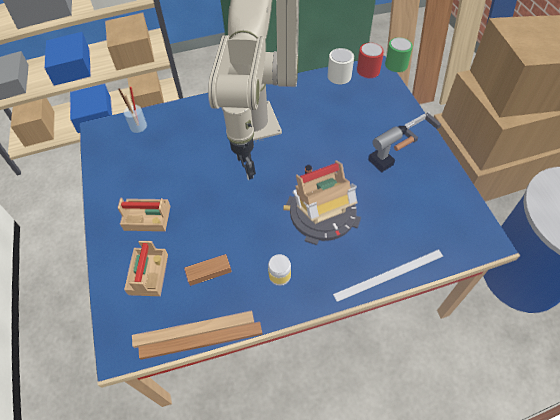

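Run:
```python
from h import *
s=np.array
def cf(n,uv,h):
    c,d=ray(n,uv);P=c+d*(((C+h*ez-c)@ez)/(d@ez))[:,None];return np.c_[(P-C)@ex,(P-C)@ey].round(1)
for a in('s8','s9','s10','s11'):
    im=cv2.imread(f'pics/{a}.png').astype(int)
    m=(im[...,2]>120)&(im[...,1]<75)&(im[...,0]<75);m[:,:294]=0;m[:,345:]=0;m[:150]&=True;m[212:]=0
    ys,xs=np.nonzero(m);print(a,len(xs),xs.min(),xs.max(),[ (ys[xs==k].min(),ys[xs==k].max()) for k in(306,310,334) if (xs==k).any()])
P=[C+92*ez+9*ex-77*ey,C+92*ez+9*ex+77*ey]
pts=[C+60*ex+48*ez-85*ey,C+60*ex+48*ez+85*ey,C-60*ex+48*ez-85*ey,C-60*ex+48*ez+85*ey]
print('pred top-wall corners s11c',((proj('scene',pts)-[270,130])*5).round(),'t11c',((proj('top',pts)-[180,170])*6).round())
crop('s11','s11d',295,155,365,230,10)
```

```text
s8 56 300 336 [(np.int64(172), np.int64(172)), (np.int64(164), np.int64(171)), (np.int64(158), np.int64(158))]
s9 57 301 337 [(np.int64(173), np.int64(180)), (np.int64(171), np.int64(178)), (np.int64(163), np.int64(169))]
s10 60 301 337 [(np.int64(174), np.int64(181)), (np.int64(172), np.int64(179)), (np.int64(164), np.int64(170))]
s11 44 301 336 [(np.int64(174), np.int64(181)), (np.int64(172), np.int64(172)), (np.int64(164), np.int64(164))]
pred top-wall corners s11c [[189. 335.]
 [398. 255.]
 [126. 279.]
 [324. 205.]] t11c [[407. 249.]
 [128. 292.]
 [437. 421.]
 [167. 464.]]
```

View pics/s11d.png

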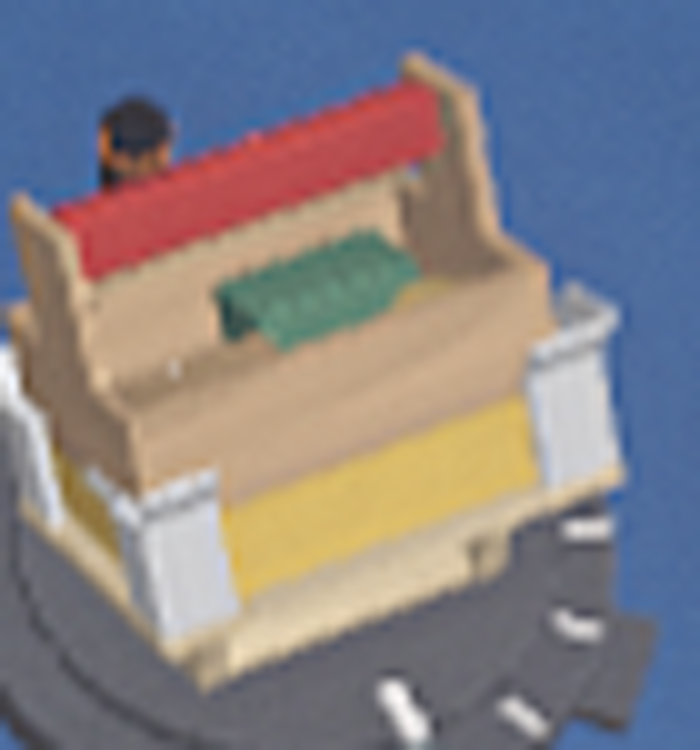

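Final views: the tote's wall corners (scene crop (190,335) and (398,262)) match the prediction for a seated tote, (189,335) and (398,255). The wood/yellow joint is closed and parallel, and the pointer is still on red. Handing in.

```bash
python3 -c "
from h import *
print(order.hand_in())"
```

```text
the job is handed in; nothing more can be done
None
```

The job is handed in: the swivel is clicked in at the red mark and the tote sits on the yellow tray, with the robot clear of both. No verdict was reported.

- **Swivel:** I gripped the black handle and turned it about 62° clockwise. After I let go, both views showed the white pointer in line with the red mark, and it was still there in the last pictures.
- **Tote:** I used the one nearest the base (about 585 mm away; the others were at 658 and 842 mm). I lifted it by the red slat, tilted it 30° and lowered it square to the tray between the brackets. Contact came 0.2 mm from the predicted seat height, at about 13 N, and then I released it.
- **Last checks:**
  - The time was 17.1 s when the arm finished moving, and the arm's force reading was near zero.
  - The high-side wall corners in the scene view matched a seated tote to within about 1.5 pixels, and the wood/yellow joint looked closed and parallel.
  - The can, offcut, drill and other totes looked undisturbed.
- **Disagreements:**
  - The two cameras differed by about 4–6 mm, so I averaged them.
  - At the start the handle read about 6° off its click position, although the pointer looked to be on a mark.
  - On the way to the tote, one speed-limited move stopped about 15 mm short, which I corrected before gripping.

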